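Reset the tripped control unit with the hanging reset pin

TASK

The control unit with the red lamp has tripped. Lift the reset pin with the orange grip up and off the hook it hangs on, reach its tip down through the round aperture in the top of the red-lamp unit and press the recessed reset button fully down without forcing it; finish while still gripping the pin and holding the button down. Do not press the button of the green-lamp unit, and leave the other things on the bench where they are.

Things in the scene. Friction and masses are not known exactly. Their poses are not given: they have to be found in the camera images.
- reset_pin: reset pin, loose, about 90 g, hanging upright on the hook. Origin: middle of its orange grip; z up along the pin; axes about the stand's. Grip: block 16 (x) x 30 (y) x 44 (z) mm, free on both y sides. Below it a steel blade 6 mm thick (x), 30 wide (y), from z -22 to -72 mm, then a collar 12 mm in diameter to z -78 and a round shank 6 mm in diameter to the tip at z -165.
- pin_eye (a point): centre of the closed rectangular eye that goes through the pin's blade along x, 50 mm below the middle of the grip: 19 mm wide (y), 32 mm high (z -34 to -66 mm of the pin). The pin hangs by the eye's upper edge.
- pin_tip (a point): the pin's rounded tip, 165 mm below the middle of its grip
- hook_stand: hook stand, fixed. Origin on the bench below the hook's slot, z up. Dark base plate 10 mm thick, x -40 to +90 mm, y -50 to +50. Post at x +65 mm, 30 mm wide, 180 high, carries a flat steel hook whose free end points to the stand's -x. To come off, the pin is lifted 12 to 22 mm (best 17), so that the hook's lip can pass through the eye, then moved 40 mm or more along the stand's -x.
- hook_slot (a point): top of the hook's strap (12 mm wide, 6 thick), 180 mm above the bench, where the pin hangs; axes of the stand. The lip at the free end, 10 to 14 mm towards -x, stands up 10 mm above the strap; a stop rib 4 mm high stands 9 to 13 mm towards +x.
- unit_red: control unit with a red lamp (the tripped one), fixed: grey box 90 (x) x 76 (y) x 70 (z) mm on a 102x86x8 mm dark foot, black front panel at -x, green terminals at +x. Origin: centre of its underside, z up. On top: the red lamp 28 mm towards -x, a round aperture 16 mm in diameter 12 mm towards +x. The two units may swap left and right.
- unit_green: control unit with a green lamp (leave alone), fixed: grey box 90 (x) x 76 (y) x 70 (z) mm on a 102x86x8 mm dark foot, black front panel at -x, green terminals at +x. Origin: centre of its underside, z up. On top: the green lamp 28 mm towards -x, a round aperture 16 mm in diameter 12 mm towards +x. The two units may swap left and right.
- aperture_red (a point): centre of the mouth of the red-lamp unit's aperture, 70 mm above the bench, axes of the unit. The hole goes straight down; the flat white top of the button, 13 mm in diameter, lies 35 mm below the mouth (world height 35 mm).
- button_red (a joint): the red-lamp unit's recessed reset button: 0 = up, grows as it is pressed down, 0.007 m = fully down on its stop. Sprung: about 1.5 N at the start of travel, 5 N fully down; springs back when let go.
- button_green (a joint): the same button of the green-lamp unit; must stay up (0)
- flux_pot: white pot with a black lid, 60 mm across, 36 mm high, loose bystander; leave it where it is. Origin at the centre of its underside.
- tape_black: roll of black tape lying flat, 51x48x19 mm, loose bystander; leave it where it is. Origin at the centre of its underside.
- terminal_green: green terminal block, 47x12x39 mm, loose bystander; leave it where it is. Origin at the centre of its underside.
- relay_1: beige relay, 52x28x31 mm, loose bystander; leave it where it is. Origin at the centre of its underside.
Not all that is in view belongs to the job. What is shaped like the hook_stand but blue is not meant.

How it is judged:
By the outcome, as a careful person would: the job done as asked, in the order asked, and still so for the second after the job is handed in, while the arm keeps its last pose, push and grip.
It also fails if it takes over 40 s, if anything falls off the work surface, if the arm or the gripper's body presses on something with over 40 N, if the wrist force passes 120 N, or if a joint passes its speed limit or range.

ROBOT

A 6-joint arm with a two-finger parallel gripper is mounted at the origin on a cart in front of the work surface, level with it; the furniture and walls round the work are solid. World frame = base frame: x ahead of the robot, y to its left, z up, the work surface at z = 0. Lengths are in mm, angles in rad, forces in N, time in s.
With the tool pointing down it reaches from about 275 to 750 mm from the base axis. Payload 10.2 kg.
Tool frame: the origin (TCP) lies between the finger pads; the fingertips stand 19 mm ahead of it and the grasp point (between the pads) is the TCP; x points along the fingers, y is the direction in which the jaws open and shut, and the axes are right-handed (so a half turn about x gives the same grasp; the last joint's range is limited). The gripper opens to 85 mm and grips with 20 to 120 N. Pads are 22 mm wide; open, the fingers measure 114 mm over their backs; the gripper's body (76 mm by 85 mm) begins 54 mm behind the grasp point. The pads swing forward as they close: fully open they stand 13 mm farther back than shut.
Start: joints at [0.894, 0.313, 1.498, -0, 1.331, -0.223], TCP at [230.165, 471.864, 250.294] pointing down, gripper open.
Joint ranges: [-2.94, 2.94], [-0.97, 2.17], [0.19, 2.56], [-1.23, 4.37], [0.02, 3.11], [-2.88, 2.88]. Speed limits (rad/s): [2.39, 2.39, 3.01, 3.14, 3.14, 3.14].

INTERFACE

Orientations are given as a unit quaternion [w, x, y, z].
In Python, from rig import ctrl, optics, workorder gives the robot as it stands.
- The arm moves only by the shell command python3 -m pendant 'ROWS' [OPENING] [FORCE]. ROWS is JSON, one flat list of numbers, 6 for each row, row after row: the shift along the tool's x, y, z each as a share of 25 cm, from -1 to 1, then the turn, a rotation vector about the tool's x, y, z each as a share of pi rad, from -1 to 1. In form: [tx, ty, tz, rx, ry, rz, tx, ty, tz, rx, ry, rz, ...]. A call has 1 to 12 rows; each row is the pose to reach, as a shift and turn from the pose measured when the call began, along the tool's axes at that moment, turning the shorter way round; what a row does not reach only later rows make up. A row lasts 1/12 s, in which the tool goes at most 41.7 mm and 7.16 degrees, less where a joint would pass 70% of its speed; a pose out of reach is approached as far as the arm can. A call with a number of a shift or a turn outside -1 to 1 is refused whole. A call with a gripper value outside its range is refused whole. OPENING is the opening, from -1 (shut) to 1 (fully open), set as the call begins (- or left out, the last holds). The fingers move at their own pace and stop on an object; FORCE is the grip in N (left out, the last holds). Time passes only in rows, so rows that repeat a pose let the fingers close. It gives the time, the measured TCP pose, the force and the opening at its end, in the units of the state.
- ctrl.sense(): the state, without advancing time (a new reading comes with each control period).
- optics.capture(name): name is "side" or "top"; returns the picture (480x640x3 uint8, red, green, blue); there is no depth.
- optics.camera_info(name): a dict with "camera_matrix" (3x3 intrinsics, pixels), "eye" and "rotation" of the camera in the world. Camera axes: x right, y up, looking along -z (the intrinsics and any distortion apply to the point x, -y, -z); pixel columns grow to the right and rows downward; lengths in mm; the calibration is good to about 2 mm. A picture is of the moment at which its call begins. camera_info takes no time and is no camera call.
- workorder.finish_job(): hands the job in, once; it reports no verdict.
The state is a dict: "time_s": time; "joints": joint angles; "dq": joint speeds; "tau": joint torques, N m; "eef_pos": TCP position; "ee_rot": TCP orientation; "force": force on the tool from outside, world axes, zero at the start; "wrist_torque": the same for the moment, N m; "grip_width": opening from 0.0 (shut) to 1.0 (fully open).
Only numpy, scipy, OpenCV 4.12 (cv2) and the standard library are available. Lean on these libraries where they do the work, as an engineer would, in place of code of your own. Each camera call takes 0.05 s, during which the arm holds its last target.

## Working session

There is one attempt and no reset: what is moved stays moved. The work goes in short steps, Python scripts to look and compute and a shell command to move; the robot and the scene stay as the last step left them, time stands still between calls to the robot, and variables do not carry over. Pictures are saved under pics/ and viewed, and the job is handed in when it is done.

```bash
ls; mkdir -p pics; python3 - <<'E'
from rig import ctrl, optics, workorder
import cv2
print(ctrl.sense())
for n in("side","top"):
    print(n,optics.camera_info(n))
    cv2.imwrite(f"pics/{n}0.png",optics.capture(n)[:,:,::-1])
E
```

```text
pics
{'time_s': 0.0, 'joints': array([ 8.93588838e-01,  3.13473861e-01,  1.49842022e+00, -1.04412066e-05,
        1.33100000e+00, -2.23410753e-01]), 'dq': array([-0.00184065,  0.00088515,  0.00156305, -0.00037851,  0.0012605 ,
        0.00166709]), 'tau': array([ 3.34460337e-04, -4.12258744e+01, -2.59751487e+01, -1.38739788e-04,
        3.98849414e-03, -2.03260163e-05]), 'eef_pos': array([230.0228852 , 471.67454844, 249.72919651]), 'ee_rot': array([ 0.68878581,  0.15865154,  0.68917989, -0.15948318]), 'force': array([-0.51233356, -0.32992501, -0.03909934]), 'wrist_torque': array([-0.002049  ,  0.00419995,  0.00025   ]), 'grip_width': 0.9994415540922992}
side {'camera_matrix': array([[490.64687029,   0.        , 324.00550383],
       [  0.        , 490.64687029, 230.76851692],
       [  0.        ,   0.        ,   1.        ]]), 'eye': array([ 426.37920036, -842.00330434,  810.55395328]), 'rotation': array([ 0.88890051,  0.45566585, -0.0213579 , -0.04205177])}
top {'camera_matrix': array([[603.65730093,   0.        , 322.93624928],
       [  0.        , 603.65730093, 233.27328664],
       [  0.        ,   0.        ,   1.        ]]), 'eye': array([ 322.97938954,   46.14092961, 1550.17330438]), 'rotation': array([-0.70476143, -0.05087128,  0.0435779 ,  0.70627502])}
```

View pics/side0.png

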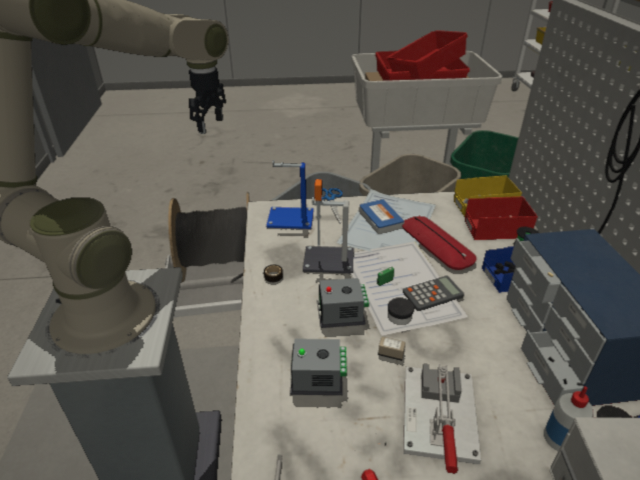

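View pics/top0.png

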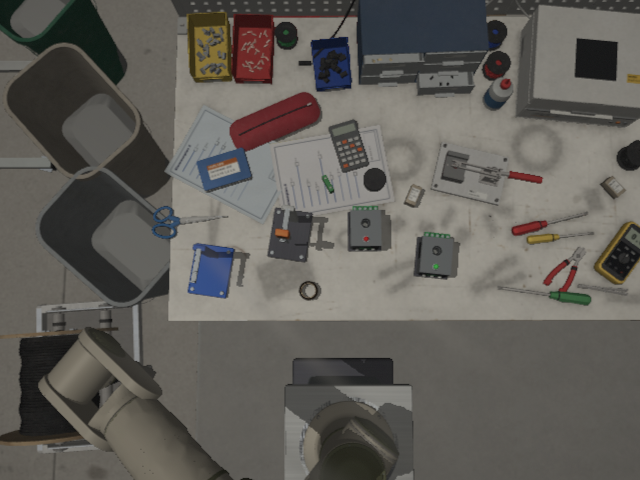

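The side view shows the orange grip at about (318,190) on the dark stand (328,258). The blue stand is at (290,215), the red-lamp unit at (342,302) and the green-lamp unit at (318,366). In the top view these are at: grip (281,233), red lamp (366,239), green lamp (434,267), blue stand (212,270). Next I'll enlarge these areas.

```bash
cat > h.py <<'E'
import numpy as np, cv2
from scipy.spatial.transform import Rotation as R
from rig import ctrl, optics, workorder
def cam(n):
    c=optics.camera_info(n); q=c['rotation']
    return c['camera_matrix'],np.array(c['eye']),R.from_quat([q[1],q[2],q[3],q[0]]).as_matrix()
def ray(n,u,v):
    K,e,M=cam(n); d=np.array([(u-K[0,2])/K[0,0],-(v-K[1,2])/K[1,1],-1.]); return e,M@d
def atz(n,u,v,z):
    e,d=ray(n,u,v); return e+d*(z-e[2])/d[2]
def proj(n,p):
    K,e,M=cam(n); c=M.T@(np.array(p,float)-e); return np.array([K[0,2]+K[0,0]*c[0]/-c[2],K[1,2]-K[1,1]*c[1]/-c[2]])
def crop(n,f,u0,v0,w,h,s,new):
    im=cv2.imread(f) if not new else optics.capture(n)[:,:,::-1].copy()
    if new: cv2.imwrite(f,im)
    return cv2.resize(im[v0:v0+h,u0:u0+w],None,fx=s,fy=s,interpolation=cv2.INTER_CUBIC)
E
python3 - <<'E'
from h import *
cv2.imwrite('pics/t1.png',crop('top','pics/top0.png',260,195,200,100,4,0))
cv2.imwrite('pics/s1.png',crop('side','pics/side0.png',260,170,120,110,5,0))
cv2.imwrite('pics/s2.png',crop('side','pics/side0.png',280,260,120,100,6,0))
E
```

```text
(no output)
```

View pics/t1.png

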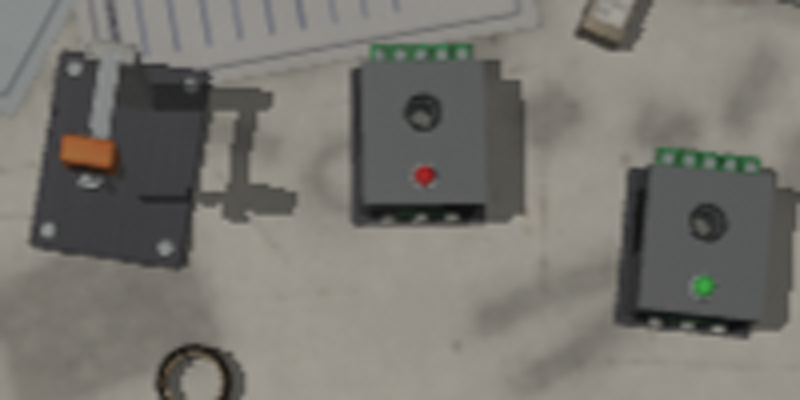

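View pics/s1.png

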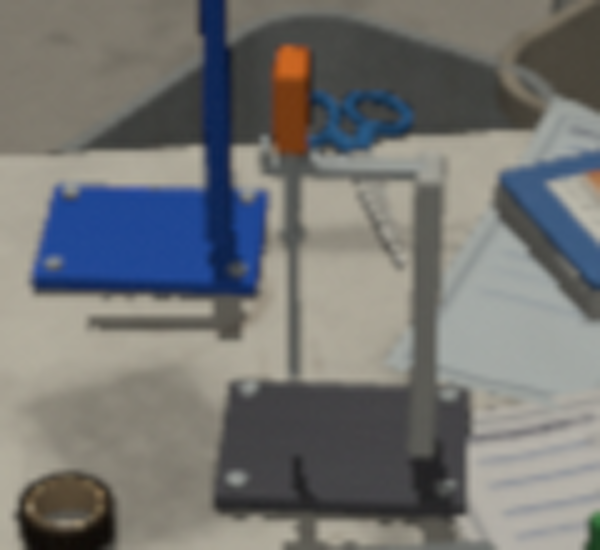

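View pics/s2.png

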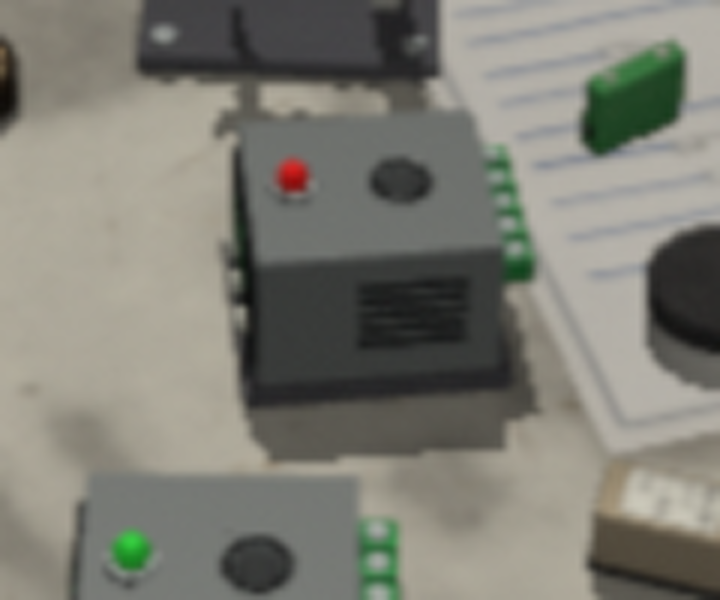

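```bash
python3 - <<'E'
from h import *
t=lambda x,y:(260+(x+.5)/4-.5,195+(y+.5)/4-.5)
s1=lambda x,y:(260+(x+.5)/5-.5,170+(y+.5)/5-.5)
s2=lambda x,y:(280+(x+.5)/6-.5,260+(y+.5)/6-.5)
np.set_printoptions(precision=1,suppress=True)
P=[atz('top',*t(*c),10) for c in[(62,50),(212,70),(187,268),(30,247)]]
print('plate top',P); 
yaw=lambda a,b:np.degrees(np.arctan2(*(a-b)[[1,0]]))
print(yaw(P[0],P[3]),yaw(P[1],P[2]),yaw(P[0],P[1])-90,yaw(P[3],P[2])-90,'c',np.mean(P,0))
P=[atz('side',*s1(*c),10) for c in[(230,382),(470,390),(466,508),(216,506)]]
print('plate side',P,np.mean(P,0))
print('grip top',[atz('top',*t(*c),236) for c in[(64,135),(117,141),(115,172),(61,165),(89,153)]])
print('grip side', [atz('side',*s1(*c),236) for c in[(281,45),(308,48),(307,86),(275,82)]])
for n,f,a,l in(('top',t,(423,112),(425,176)),('side',s2,(401,181),(293,183))):
    a=atz(n,*f(*a),70);l=atz(n,*f(*l),70); print(n,a,l,yaw(a,l))
U=[atz('top',*t(*c),70) for c in[(363,62),(485,60),(486,206),(360,204)]]
print(U,yaw(U[0],U[3]),yaw(U[1],U[2]),yaw(U[0],U[1])-90,np.mean(U,0))
U=[atz('side',*s2(*c),70) for c in[(240,125),(472,111),(502,247),(256,263)]]
print(U,np.mean(U,0))
E
```

```text
plate top [array([598.8, 185.7,  10. ]), array([585.4,  88.5,  10. ]), array([457. , 104.4,  10. ]), array([470.8, 205.1,  10. ])]
-8.59519124034464 -7.057010745688327 -7.876762162754645 -7.766320349744149 c [528.  145.9  10. ]
plate side [array([475.3, 201.4,  10. ]), array([602.3, 182.3,  10. ]), array([586.5,  86.6,  10. ]), array([461.8, 100. ,  10. ])] [531.5 142.6  10. ]
grip top [array([510.9, 163.7, 236. ]), array([507.5, 134.5, 236. ]), array([490.3, 135.5, 236. ]), array([494.3, 165.2, 236. ]), array([500.9, 149.9, 236. ])]
grip side [array([502.1, 164.7, 236. ]), array([514.5, 160.6, 236. ]), array([510.9, 125.9, 236. ]), array([496.5, 130.9, 236. ])]
top [548.4 -43.9  70. ] [508.4 -44.7  70. ] 1.149520675457243
side [551.5 -44.2  70. ] [511.7 -41.5  70. ] -3.8734734969095297
[array([579.9,  -7. ,  70. ]), array([580.9, -82.8,  70. ]), array([489.7, -82.1,  70. ]), array([491.1,  -4.5,  70. ])] -1.6225160029062116 -0.42855194886908177 0.7661349608764283 [535.4 -44.1  70. ]
[array([495. ,  -7.7,  70. ]), array([583.5,  -8. ,  70. ]), array([583.1, -82.2,  70. ]), array([494.3, -82. ,  70. ])] [539. -45.  70.]
```

```bash
cat >> h.py <<'E'
np.set_printoptions(precision=4,suppress=True)
def Rt():
    s=ctrl.sense(); q=s['ee_rot']; return s,R.from_quat([q[1],q[2],q[3],q[0]])
def tgt(p,yawdeg):
    """jaw axis (tool y) along world dir at yawdeg from +y (ccw), either sign"""
    s,r=Rt(); M=r.as_matrix(); a=np.radians(yawdeg)
    out=[]
    for sg in(1,-1):
        x=np.array([0,0,-1.]); y=sg*np.array([-np.sin(a),np.cos(a),0]); z=np.cross(x,y)
        T=np.stack([x,y,z],1); rv=R.from_matrix(M.T@T).as_rotvec(); out.append(rv)
    rv=min(out,key=np.linalg.norm)
    d=M.T@(np.array(p)-s['eef_pos'])
    print('pos',s['eef_pos'],'shift share',d/250,'turn share',rv/np.pi,'deg',np.degrees(np.linalg.norm(rv)),'alt',[np.degrees(np.linalg.norm(o)) for o in out])
E
python3 - <<'E'
from h import *
s,r=Rt(); print(r.as_matrix())
print('blue plate',[atz('top',*c,10) for c in[(194,248),(235,245),(228,298),(188,296)]])
e,d=ray('side',303,165);e2,d2=ray('top',240,250)
A=np.stack([d,-d2],1);k=np.linalg.lstsq(A,e2-e,rcond=None)[0];print(e+d*k[0],e2+d2*k[1])
b=atz('side',303,222,10);print(b)
tgt([440,148,380],-7.8)
tgt([503,148.5,380],-7.8)
E
```

```text
[[-0.0007  0.4383  0.8988]
 [-0.0009  0.8988 -0.4383]
 [-1.     -0.0011 -0.0003]]
blue plate [array([492.8453, 393.59  ,  10.    ]), array([500.3312, 288.1168,  10.    ]), array([364.7837, 303.4992,  10.    ]), array([370.0227, 405.5675,  10.    ])]
[476.4235 242.3841 231.9779] [463.8243 242.2363 230.6112]
[475.1184 314.8935  10.    ]
pos [230.0232 471.693  249.8018] shift share [-0.5203 -0.7962  1.3223] turn share [-0.1011 -0.0001  0.0003] deg 18.197676412625736 alt [np.float64(18.197676412625736), np.float64(161.80244239280057)]
pos [230.0232 471.693  249.8018] shift share [-0.5204 -0.6839  1.548 ] turn share [-0.1011 -0.0001  0.0003] deg 18.197676412625736 alt [np.float64(18.197676412625736), np.float64(161.80244239280057)]
```

```bash
python3 - <<'E'
from h import *
cv2.imwrite('pics/t2.png',crop('top','pics/top0.png',170,190,150,120,5,0))
E
```

```text
(no output)
```

View pics/t2.png

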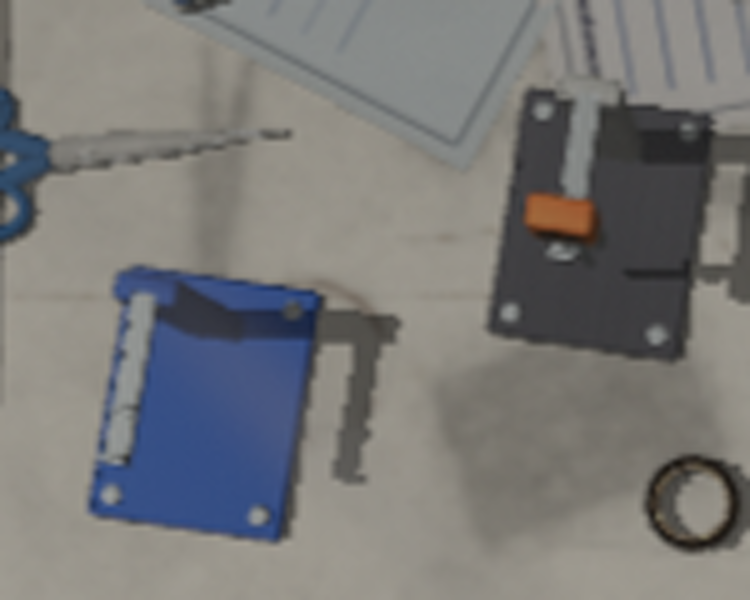

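Candidates for each item, from the pictures:
- **Pin:** only the orange grip, top (281,233) / side (318,190). The red handles and orange label elsewhere are not it.
- **Stand:** dark at top (291,235), chosen. The blue one at (212,270) is the decoy.
- **Unit:** red lamp at top (366,239), chosen. The green lamp is at (434,267).

The crops confirm these choices. I'll go up first, then across.

```bash
python3 -m pendant '[-0.52,0,0,0,0,0, -0.52,0,0,0,0,0, -0.52,0,0,0,0,0, -0.52,-0.42,0.95,-0.05,0,0, -0.52,-0.42,0.95,-0.1,0,0, -0.52,-0.42,0.95,-0.1,0,0, -0.52,-0.42,0.95,-0.1,0,0, -0.52,-0.42,0.95,-0.1,0,0, -0.52,-0.42,0.95,-0.1,0,0, -0.52,-0.42,0.95,-0.1,0,0, -0.52,-0.42,0.95,-0.1,0,0]' 1 60; python3 - <<'E'
from h import *
tgt([503,148.5,330],-7.8)
E
```

```text
time_s: 1.02
eef_pos: [399.7, 270.5, 379.3]
ee_rot: [0.705, 0.05, 0.706, -0.052]
force: [0.1, 0.1, 0.7]
grip_width: 0.999
pos [399.7047 270.5075 379.2588] shift share [ 0.1974 -0.4231  0.4793] turn share [-0.0026 -0.0004  0.0007] deg 0.4946511330867785 alt [np.float64(0.4946511330867785), np.float64(179.52599708895485)]
```

```bash
python3 -m pendant '[0,-0.423,0.479,-0.003,0,0, 0,-0.423,0.479,-0.003,0,0, 0,-0.423,0.479,-0.003,0,0, 0,-0.423,0.479,-0.003,0,0, 0.197,-0.423,0.479,-0.003,0,0, 0.197,-0.423,0.479,-0.003,0,0, 0.197,-0.423,0.479,-0.003,0,0, 0.197,-0.423,0.479,-0.003,0,0]'; python3 - <<'E'
from h import *
cv2.imwrite('pics/s3.png',crop('side','pics/side1.png',260,100,130,120,5,1))
cv2.imwrite('pics/t3.png',crop('top','pics/top1.png',220,180,150,120,5,1))
tgt([503,148.5,216],-7.8)
E
```

```text
time_s: 1.68
eef_pos: [502.5, 149.5, 331.3]
ee_rot: [0.705, 0.047, 0.706, -0.048]
force: [-0.1, -0.0, 0.7]
grip_width: 0.999
pos [502.8967 149.5409 332.224 ] shift share [ 0.4649 -0.0034  0.0001] turn share [0.0009 0.0006 0.0005] deg 0.2113678511213581 alt [np.float64(0.2113678511213581), np.float64(179.84148863087356)]
```

View pics/s3.png

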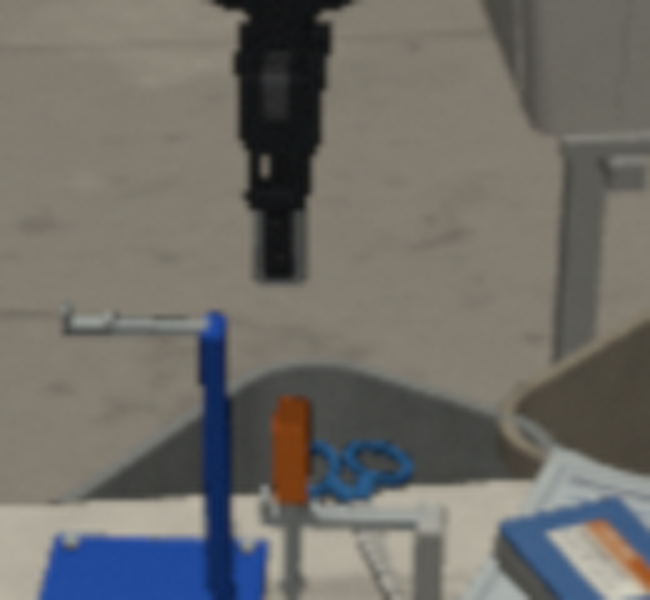

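View pics/t3.png

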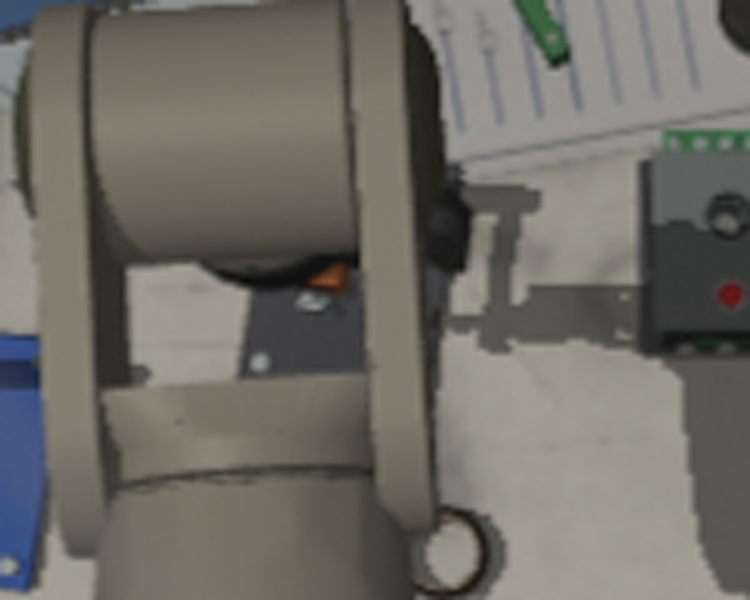

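```bash
python3 - <<'E'
from h import *
f=lambda p:((proj('side',p)-np.array([260,100])+.5)*5-.5)
a=np.radians(-7.8);X=np.array([np.cos(a),np.sin(a),0]);Y=np.array([-np.sin(a),np.cos(a),0])
c=np.array([502.9,149.5,0])
for off in(42,57):
  for z in(313,326):
    print(off,z,f(c-Y*off+[0,0,z]))
g=np.array([503,148.5,0])
print('grip front top',f(g-Y*15+[0,0,236]),'bottom',f(g-Y*15+[0,0,192]),'tip',f(g+[0,0,49]))
E
```

```text
42 313 [278.6188 305.1807]
42 326 [278.2962 278.1431]
57 313 [276.6551 321.5371]
57 326 [276.3144 294.3033]
grip front top [284.0852 428.4851] bottom [284.9617 509.3881] tip [289.123  731.0869]
```

Finger and grip agree in the side view, but the grip sits about 2 mm further along +x than I assumed. I'll aim for x=505, descend, close and check.

```bash
python3 -m pendant '[0.15,-0.002,0.009,0,0,0, 0.3,-0.002,0.009,0,0,0, 0.4,-0.002,0.009,0,0,0, 0.44,-0.002,0.009,0,0,0, 0.468,-0.002,0.009,0,0,0, 0.468,-0.002,0.009,0,0,0, 0.468,-0.002,0.009,0,0,0]'; python3 - <<'E'
from h import *
cv2.imwrite('pics/s4.png',crop('side','pics/side2.png',270,130,100,120,5,1))
tgt([505,148.5,215],-7.8)
E
```

```text
time_s: 2.37
eef_pos: [506.0, 148.8, 217.0]
ee_rot: [0.707, 0.047, 0.704, -0.047]
force: [0.4, -0.3, 0.3]
grip_width: 0.999
pos [506.029  148.7585 217.1036] shift share [ 0.0084 -0.0016 -0.004 ] turn share [0.001  0.0016 0.0003] deg 0.3427853336558044 alt [np.float64(0.3427853336558044), np.float64(179.82636669253736)]
```

View pics/s4.png

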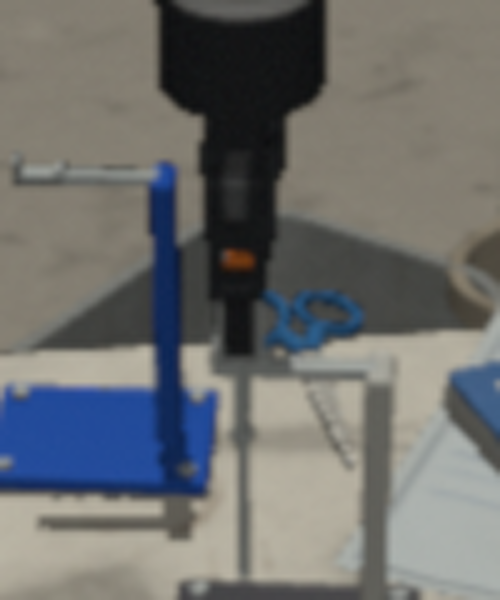

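The fingers straddle the grip, and the orange shows centred in the finger gap at crop (238,260). I'll close now.

```bash
python3 -m pendant '[0.004,0,0,0,0,0, 0.004,0,0,0,0,0, 0.004,0,0,0,0,0, 0.004,0,0,0,0,0, 0.004,0,0,0,0,0, 0.004,0,0,0,0,0, 0.004,0,0,0,0,0, 0.004,0,0,0,0,0, 0.004,0,0,0,0,0, 0.004,0,0,0,0,0]' -1 60; python3 - <<'E'
from h import *
s,_=Rt(); print(s['force'],s['grip_width'])
tgt(s['eef_pos']+[0,0,17],-7.8)
E
```

```text
time_s: 3.25
eef_pos: [506.2, 148.8, 216.5]
ee_rot: [0.708, 0.047, 0.704, -0.047]
force: [-0.6, 0.7, 4.8]
grip_width: 0.345
[-0.6305  0.697   4.8499] 0.3449660450974861
pos [506.1654 148.8268 216.4563] shift share [-0.068  -0.      0.0004] turn share [0.001  0.0018 0.0002] deg 0.3747973940934801 alt [np.float64(0.3747973940934801), np.float64(179.82362100080917)]
```

The opening is about 29 mm, so it is gripped. Lift by 17 mm.

```bash
python3 -m pendant '[-0.02,0,0,0,0,0, -0.045,0,0,0,0,0, -0.07,0,0,0,0,0, -0.07,0,0,0,0,0, -0.07,0,0,0,0,0]'; python3 - <<'E'
from h import *
s,_=Rt(); print(s['force'],s['grip_width'],s['eef_pos'])
cv2.imwrite('pics/s5.png',crop('side','pics/side3.png',290,170,80,100,6,1))
E
```

```text
time_s: 3.67
eef_pos: [506.2, 148.8, 234.3]
ee_rot: [0.708, 0.047, 0.703, -0.047]
force: [0.1, -0.7, -2.7]
grip_width: 0.343
[ 0.0702 -0.6772 -2.6792] 0.34330605450340934 [506.1725 148.8285 234.2833]
```

View pics/s5.png

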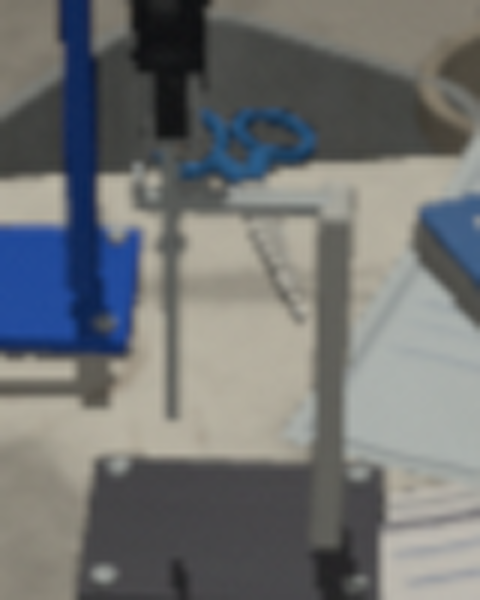

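```bash
python3 - <<'E'
from h import *
f=lambda p:((proj('side',p)-np.array([290,170])+.5)*6-.5)
for z in(60,66,72):print(z,f([505,148.7,z]))
print('collar top/bot for lift17', f([505,148.7,159]),f([505,148.7,153]),'grip bottom',f([505,133.7,209]),'strap',f([505,143,180]),f([505,143,174]))
# pin-edge difference vs previous image
E
```

```text
60 [171.5084 436.1931]
66 [171.4045 424.8367]
72 [171.3001 413.4161]
collar top/bot for lift17 [169.7165 240.2432] [169.83   252.6605] grip bottom [171.9748 153.7739] strap [170.5182 203.8601] [170.631  216.5644]
```

The tip at crop (172,416) is consistent with a 17 mm lift, allowing for the same offset seen at the strap. I'll withdraw along the stand's -x, first 15 mm with a force check.

```bash
python3 -m pendant '[0,0,-0.02,0,0,0, 0,0,-0.04,0,0,0, 0,0,-0.06,0,0,0, 0,0,-0.06,0,0,0]'
```

```text
time_s: 4.05
eef_pos: [490.1, 151.1, 233.8]
ee_rot: [0.707, 0.047, 0.704, -0.047]
force: [-0.0, 0.2, -1.4]
grip_width: 0.342
```

```bash
python3 -m pendant '[0,0,-0.04,0,0,0, 0,0,-0.08,0,0,0, 0,0,-0.13,0,0,0, 0,0,-0.18,0,0,0, 0,0,-0.2,0,0,0, 0,0,-0.2,0,0,0]'; python3 - <<'E'
from h import *
s,_=Rt(); print(s['force'],s['grip_width'],s['eef_pos'])
cv2.imwrite('pics/s6.png',crop('side','pics/side4.png',270,160,110,100,6,1))
E
```

```text
time_s: 4.55
eef_pos: [440.0, 157.9, 233.8]
ee_rot: [0.707, 0.046, 0.704, -0.047]
force: [-1.0, 1.1, -0.3]
grip_width: 0.341
[-0.9927  1.0937 -0.2588] 0.34148239313212886 [439.962  157.8611 233.772 ]
```

View pics/s6.png

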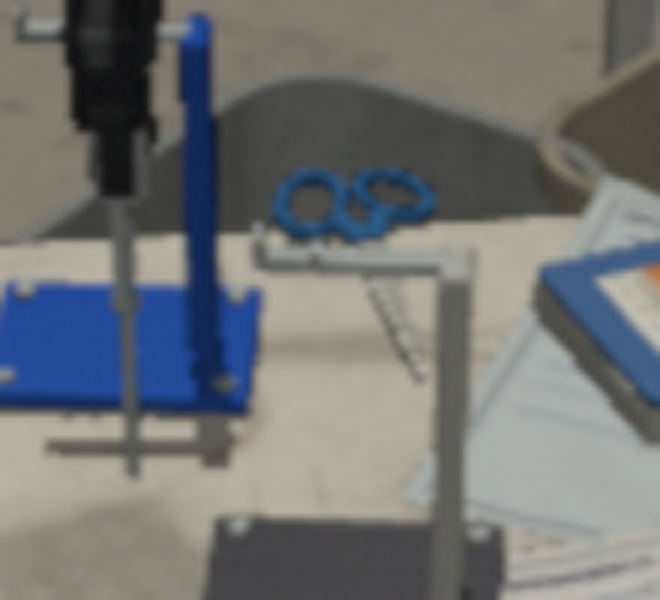

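The pin is off the hook, and the hook shows empty at crop (260,245). Next I check the pin's tilt and work out the transfer.

```bash
python3 - <<'E'
from h import *
f=lambda p:((proj('side',p)-np.array([270,160])+.5)*6-.5)
for z in(192,150,66):print(z,f([440,157.9,z]),f([438,157.9,z]))
tgt([440,-44,290],-7.8);tgt([548,-44,290],-7.8)
E
```

```text
192 [124.2095 226.6235] [119.1742 226.8755]
150 [128.3979 314.7477] [123.4665 315.0059]
66 [136.2794 480.5736] [131.5434 480.8419]
pos [440.6601 157.7075 233.8131] shift share [-0.2237 -0.8002  0.1052] turn share [0.0012 0.0019 0.0002] deg 0.3959683433793265 alt [np.float64(0.3959683433793265), np.float64(179.7885480939876)]
pos [440.6601 157.7075 233.8131] shift share [-0.2212 -0.7432  0.5334] turn share [0.0012 0.0019 0.0002] deg 0.3959683433793265 alt [np.float64(0.3959683433793265), np.float64(179.7885480939876)]
```

The pin is vertical. Transfer it high, with y first.

```bash
python3 -m pendant '[-0.1,0,0,0,0,0, -0.22,-0.1,0.01,0,0.001,0, -0.22,-0.22,0.03,0,0.001,0, -0.22,-0.35,0.05,0,0.002,0, -0.22,-0.48,0.07,0,0.002,0, -0.22,-0.61,0.12,0,0.002,0, -0.22,-0.7,0.22,0,0.002,0, -0.22,-0.743,0.32,0,0.002,0, -0.22,-0.743,0.42,0,0.002,0, -0.22,-0.743,0.5,0,0.002,0, -0.22,-0.743,0.533,0,0.002,0, -0.22,-0.743,0.533,0,0.002,0]'; python3 - <<'E'
from h import *
cv2.imwrite('pics/s7.png',crop('side','pics/side5.png',290,200,120,140,4,1))
cv2.imwrite('pics/t7.png',crop('top','pics/top5.png',310,180,150,120,5,1))
s,_=Rt(); print(s['force'],s['grip_width'],s['eef_pos'])
print((proj('side',s['eef_pos']-[0,0,167.5])-[290,200]+.5)*4)
E
```

```text
time_s: 5.6
eef_pos: [549.4, -44.7, 288.7]
ee_rot: [0.705, 0.047, 0.706, -0.047]
force: [0.4, -0.3, -0.7]
grip_width: 0.342
[-0.7281 -0.2982 -0.8018] 0.34423032097199807 [547.9006 -44.0773 289.2642]
[223.5594 289.9419]
```

View pics/s7.png

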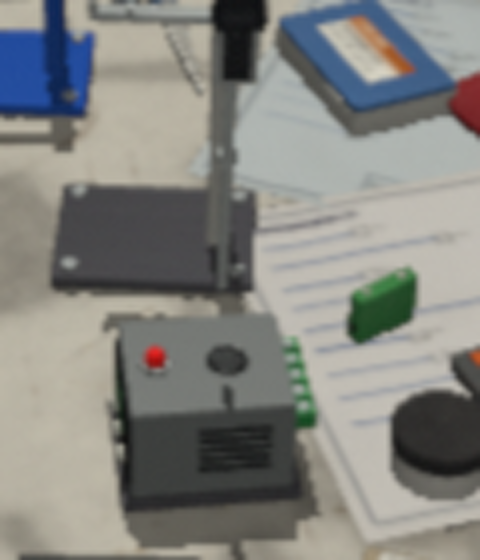

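View pics/t7.png

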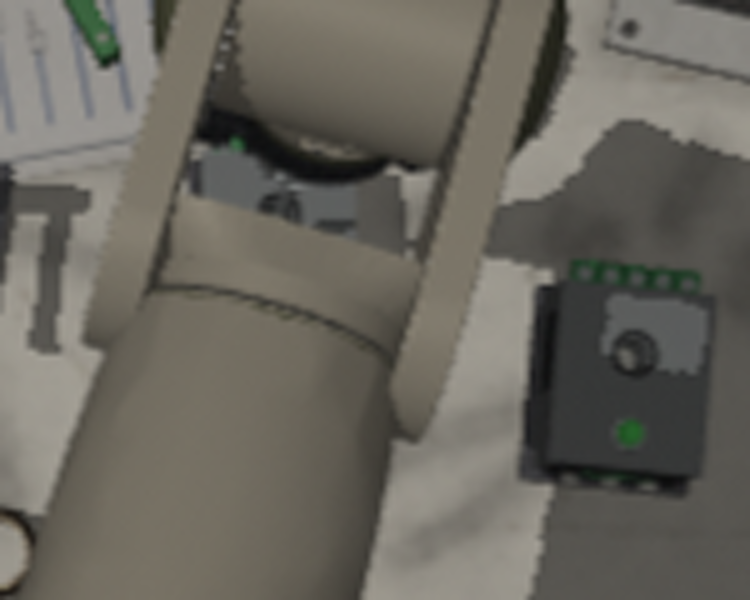

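```bash
python3 - <<'E'
from h import *
cv2.imwrite('pics/s8.png',crop('side','pics/side5.png',325,195,50,110,5.4,0))
cv2.imwrite('pics/t8.png',crop('top','pics/top5.png',345,205,50,30,12,0))
f=lambda p:((proj('side',p)-np.array([325,195])+.5)*5.4-.5)
for z in(192+73,135+73,49+73):print(z,f([548,-44,z]))
E
```

```text
265 [122.3355 120.1769]
208 [118.2371 244.5333]
122 [112.5424 417.3292]
```

View pics/s8.png

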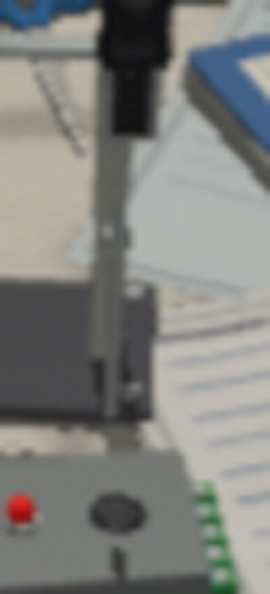

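View pics/t8.png

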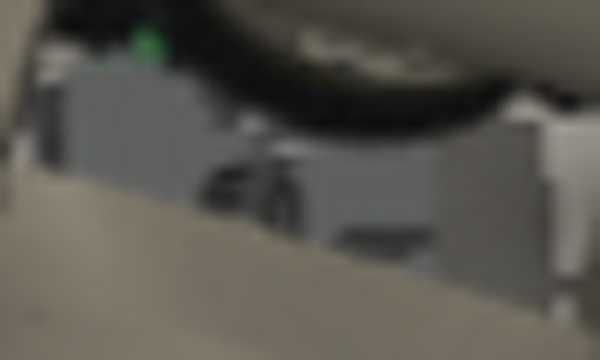

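The pin shank runs in front of the post, with its tip at crop (111,415). The arm was still settling when that picture was taken, so I'll look again.

```bash
python3 - <<'E'
from h import *
s,_=Rt(); print(s['eef_pos'])
im=crop('side','pics/side6.png',325,195,50,110,5.4,1)
p=s['eef_pos']
f=lambda p:((proj('side',p)-np.array([325,195])+.5)*5.4-.5)
for z in(192,136,49):
    q=f(p+[-1.5,0,z-216.5]);print(z,q)
a=np.radians(-7.8);Y=np.array([-np.sin(a),np.cos(a),0])
print('finger tip',f(p-Y*22-[0,0,19]))
cv2.imwrite('pics/s9.png',cv2.resize(im,None,fx=1.0,fy=1.0))
s,_=Rt(); print(s['eef_pos'])
tgt([549,-44,235],-7.8)
E
```

```text
[547.9006 -44.0773 289.2642]
192 [118.0246 121.0579]
136 [114.1358 243.2806]
49 [108.5718 418.1538]
finger tip [122.2853 142.4855]
[547.6302 -43.9557 289.5921]
pos [547.6302 -43.9557 289.5921] shift share [0.2184 0.0007 0.0056] turn share [ 0.0012 -0.0003  0.0002] deg 0.21915908985464988 alt [np.float64(0.21915908985464988), np.float64(179.78854636924513)]
```

View pics/s9.png

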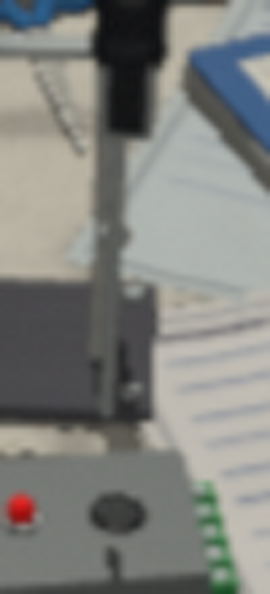

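```bash
python3 - <<'E'
from h import *
g=lambda x,y:(325+(x+.5)/5.4-.5,195+(y+.5)/5.4-.5)
e,d=ray('side',*g(107,413)); k=(-44-e[1])/d[1]; print('tip',e+d*k)
print('ap',atz('side',*g(118,513),70))
E
```

```text
tip [545.7145 -44.     124.4435]
ap [551.6139 -43.7     70.    ]
```

The side view puts the aperture about 5-6 mm further along +x than the tip. I'll shift by 5.5 mm, lower the tip to about 9 mm above the mouth and look again.

```bash
python3 -m pendant '[0.05,0.003,0.022,0,0,0, 0.1,0.003,0.022,0,0,0, 0.15,0.003,0.022,0,0,0, 0.178,0.003,0.022,0,0,0, 0.178,0.003,0.022,0,0,0, 0.178,0.003,0.022,0,0,0, 0.178,0.003,0.022,0,0,0, 0.178,0.003,0.022,0,0,0]'; python3 - <<'E'
from h import *
s,_=Rt(); print(s['eef_pos'])
cv2.imwrite('pics/s10.png',crop('side','pics/side7.png',320,230,70,75,8,1))
cv2.imwrite('pics/t10.png',crop('top','pics/top7.png',340,195,60,50,12,1))
s,_=Rt(); print(s['eef_pos'])
E
```

```text
time_s: 6.42
eef_pos: [553.4, -44.0, 245.8]
ee_rot: [0.706, 0.046, 0.705, -0.047]
force: [-0.6, 0.2, -0.9]
grip_width: 0.342
[553.3684 -44.0056 245.7895]
[553.2847 -44.0104 245.5895]
```

View pics/s10.png

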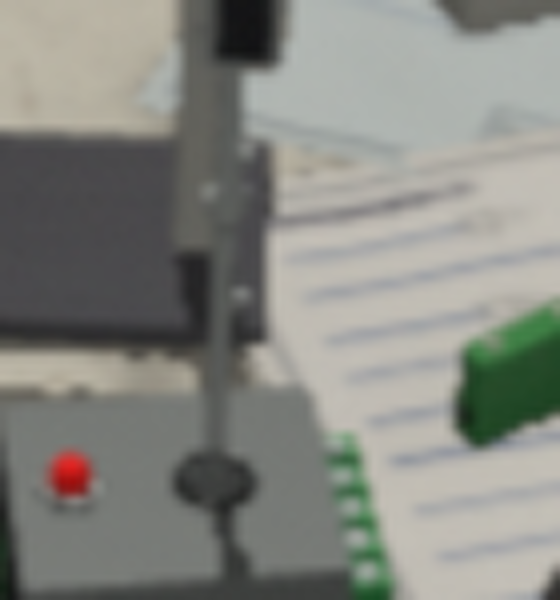

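View pics/t10.png

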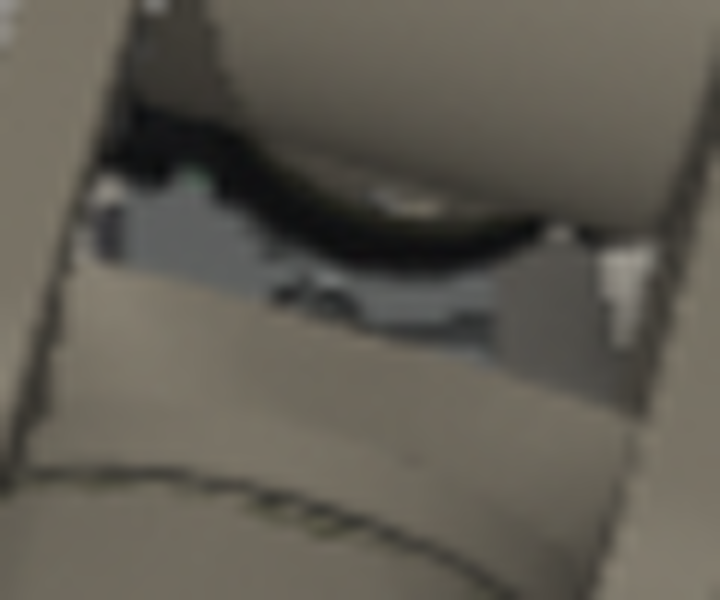

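The tip at crop (214,458) is right over the aperture centre at (216,481), allowing for about 8 mm of height. I'll descend into the hole, stopping short of the button.

```bash
python3 -m pendant '[0.03,0,0,0,0,0, 0.06,0,0,0,0,0, 0.09,0,0,0,0,0, 0.12,0,0,0,0,0, 0.145,0,0,0,0,0, 0.145,0,0,0,0,0, 0.145,0,0,0,0,0]'; python3 - <<'E'
from h import *
s,_=Rt(); print(s['eef_pos'],s['force'],s['wrist_torque'])
cv2.imwrite('pics/s11.png',crop('side','pics/side8.png',320,230,70,75,8,1))
E
```

```text
time_s: 7.1
eef_pos: [553.2, -44.0, 209.0]
ee_rot: [0.705, 0.047, 0.706, -0.047]
force: [0.3, -0.4, -0.2]
grip_width: 0.344
[553.2003 -44.0078 208.9689] [ 0.2681 -0.4443 -0.1951] [-0.0258  0.035   0.0004]
```

View pics/s11.png

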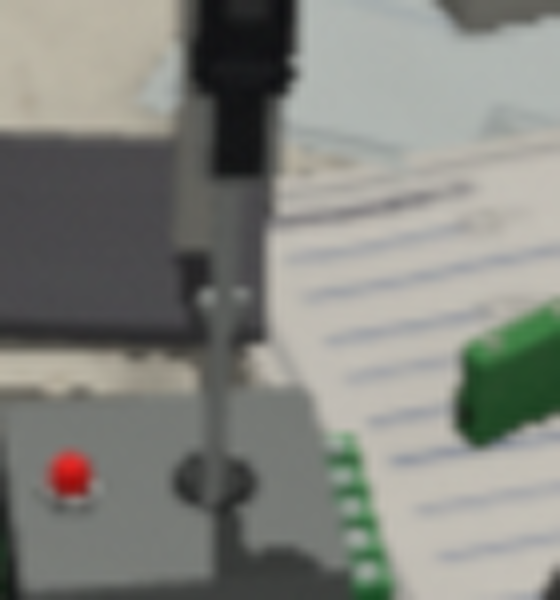

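The shank is in the hole at crop (215,490), with no contact. I'll go down in small steps, watching the force.

```bash
python3 -m pendant '[0.008,0,0,0,0,0, 0.016,0,0,0,0,0, 0.024,0,0,0,0,0, 0.024,0,0,0,0,0, 0.024,0,0,0,0,0, 0.024,0,0,0,0,0]' | egrep 'eef|force';  python3 -m pendant '[0.004,0,0,0,0,0, 0.008,0,0,0,0,0, 0.008,0,0,0,0,0, 0.008,0,0,0,0,0, 0.008,0,0,0,0,0]'| egrep 'eef|force'; python3 -m pendant '[0.004,0,0,0,0,0, 0.008,0,0,0,0,0, 0.008,0,0,0,0,0, 0.008,0,0,0,0,0, 0.008,0,0,0,0,0]'| egrep 'eef|force'
```

```text
eef_pos: [553.4, -44.1, 203.5]
force: [-0.1, -0.9, -1.2]
eef_pos: [553.5, -44.1, 201.7]
force: [-0.4, 0.7, 0.3]
eef_pos: [553.6, -44.1, 199.8]
force: [-0.0, 0.8, 1.6]
```

```bash
for i in 1; do python3 -m pendant '[0.008,0,0,0,0,0, 0.008,0,0,0,0,0, 0.008,0,0,0,0,0, 0.008,0,0,0,0,0]'| egrep 'eef|force'; done; python3 -m pendant '[0.006,0,0,0,0,0, 0.006,0,0,0,0,0, 0.006,0,0,0,0,0, 0.006,0,0,0,0,0]'| egrep 'eef|force'; python3 -m pendant '[0,0,0,0,0,0, 0,0,0,0,0,0]'| egrep 'eef|force'
```

```text
eef_pos: [553.6, -44.1, 197.8]
force: [-0.4, 0.7, 2.7]
eef_pos: [553.6, -44.1, 196.4]
force: [-0.8, -0.4, 2.8]
eef_pos: [553.6, -44.1, 196.5]
force: [-0.2, -0.0, 2.2]
```

```bash
python3 -m pendant '[0.006,0,0,0,0,0, 0.006,0,0,0,0,0, 0.006,0,0,0,0,0, 0.006,0,0,0,0,0]'| egrep 'eef|force'; python3 -m pendant '[0.004,0,0,0,0,0, 0.004,0,0,0,0,0, 0.004,0,0,0,0,0, 0.004,0,0,0,0,0]'| egrep 'eef|force'; python3 -m pendant '[0.003,0,0,0,0,0, 0.003,0,0,0,0,0, 0.003,0,0,0,0,0]'| egrep 'eef|force'
```

```text
eef_pos: [553.7, -44.1, 195.0]
force: [-1.0, 0.2, 3.5]
eef_pos: [553.9, -44.2, 194.7]
force: [-0.8, 0.1, 7.6]
eef_pos: [554.0, -44.2, 194.6]
force: [-0.7, 0.2, 9.6]
```

The stop is reached: 7 mm of travel from first contact, and the force now rises steeply at an almost constant height. I'll hold, ease slightly and check.

```bash
python3 -m pendant '[0.001,0,0,0,0,0, 0.001,0,0,0,0,0, 0.001,0,0,0,0,0, 0.001,0,0,0,0,0]'; python3 - <<'E'
from h import *
cv2.imwrite('pics/s12.png',crop('side','pics/side9.png',300,220,110,100,7,1))
for i in range(4):
    optics.capture('top'); s=ctrl.sense(); print(s['eef_pos'],s['force'],s['grip_width'])
E
```

```text
time_s: 10.57
eef_pos: [553.9, -44.1, 194.7]
ee_rot: [0.707, 0.046, 0.704, -0.047]
force: [-1.1, 1.0, 7.2]
grip_width: 0.345
[553.9239 -44.1646 194.7679] [-1.9254  0.2739  7.0732] 0.34176275775919623
[553.9033 -44.1229 194.7359] [-2.3365  0.8005  6.8775] 0.3417733935827341
[553.9009 -44.1387 194.7552] [-1.2769 -0.3806  7.0982] 0.34327787545151717
[553.9241 -44.1256 194.7683] [-2.0457  1.1203  6.6481] 0.34166402877331814
```

View pics/s12.png

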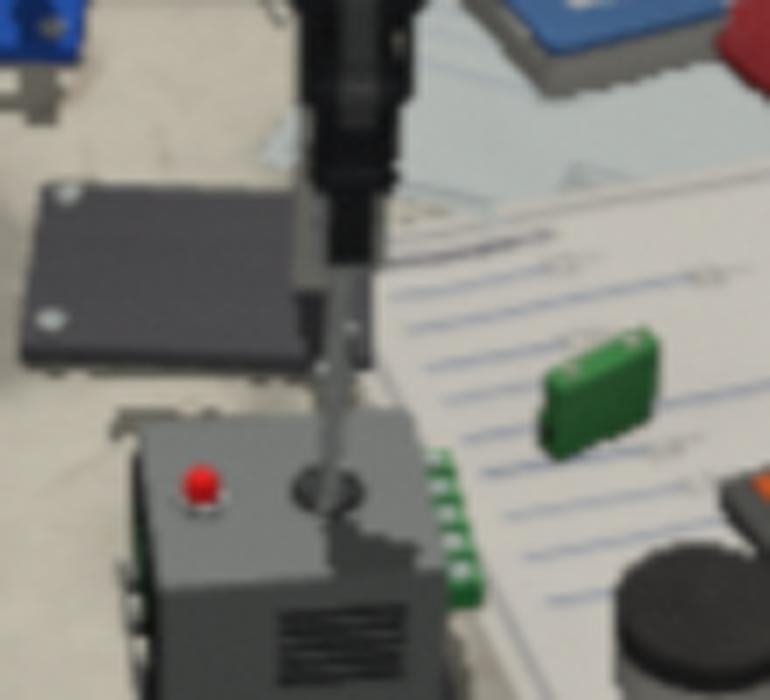

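View pics/side9.png

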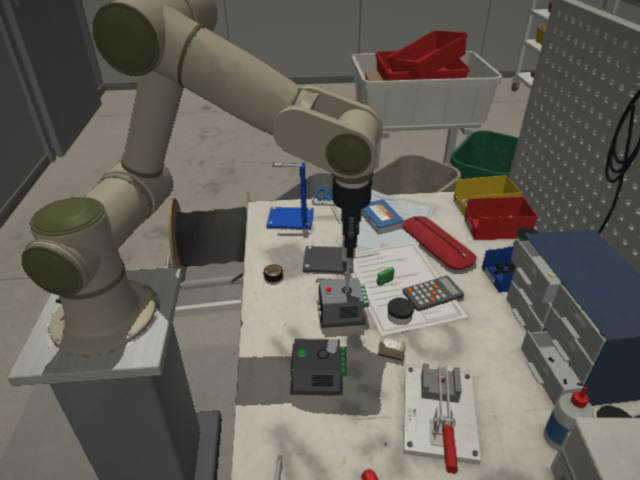

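The button is on its stop at a steady 7–8 N, the pin is still gripped and nothing else has moved. Handing in.

```bash
python3 -c "
from rig import workorder,ctrl
print(workorder.finish_job()); s=ctrl.sense(); print(s['time_s'],s['eef_pos'],s['force'])"
```

```text
the job is handed in; nothing more can be done
None
the job is handed in; nothing more can be done
```

I lifted the orange-grip pin about 17 mm, drew it off the dark stand's hook along -x, and lowered its tip through the red-lamp unit's aperture. I pressed the button down onto its stop and handed the job in at about 10.8 s, with the pin still gripped and holding the button down.

**Last checks:**
- **Button:** the TCP went down about 7 mm from first contact, roughly z 201.7 to 194.7 mm. The force then rose sharply at an almost constant height, which I read as the stop; the button's joint value cannot be read directly. It peaked at a reading of about 9.6 N, and I eased it to a steady 7 N (about 8 N allowing for the sensor's offset), above the 5 N needed to hold it down.
- **Grip:** the opening stayed steady at about 29 mm, so the pin had not slipped out.
- **Surroundings:** the last side picture showed the shank in the red unit's aperture. The pot, tape, terminal block, relay and blue stand looked unmoved, and the arm never approached the green-lamp unit.

**Disagreements:** the two cameras differed by about 3 mm in x, so I aligned the tip and aperture within the side view. The pin sat about 2° off vertical in the jaws, and the sideways force stayed below about 2.5 N.

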